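Lamp off, sash up to the pointer

ROBOT

A 6-joint arm with a two-finger parallel gripper is mounted at the origin on the work surface. World frame = base frame: x ahead of the robot, y to its left, z up, the work surface at z = 0. Lengths are in m, angles in rad, forces in N, time in s.
With the tool pointing down it reaches from about 0.3 to 1 m from the base axis. Payload 5.1 kg.
Tool frame: the origin (TCP) lies midway between the tips of the shut fingers; the grasp point (between the pads) lies arm.grip_depth behind it (arm.grip_depth is the distance from the TCP to the grasp point, in m); z points along the fingers, y is the direction in which the jaws open and shut (so a half turn about z gives the same grasp; the last joint's range is limited). The gripper opens to 95 mm and grips with 3 to 60 N. Pads are 20 mm wide; open, the fingers measure 119 mm over their backs; the gripper's body (75 mm by 180 mm) begins 59 mm behind the grasp point.
Start: joints at [-1.345, 0.124, 1.65, -0, 1.367, -0.083], TCP at [0.198, -0.619, 0.215] pointing down, gripper open.
Joint ranges: [-2.61, 2.61], [-1.02, 2.33], [0.03, 2.71], [-1.35, 4.49], [0.32, 2.68], [-2.91, 2.91]. Speed limits (rad/s): [2.57, 2.57, 3.14, 3.14, 3.14, 3.14].

INTERFACE

Orientations are given as a unit quaternion [w, x, y, z].
In Python, from station import arm gives the robot as it stands.
- The arm moves only by the tool send_rows, never from a script. Its argument "steps" is a list of rows, each a list of 7 numbers: the shift along the tool's x, y, z in mm, then the turn, a rotation vector about the tool's x, y, z in degrees, then the gripper's target within -1 to 1 (shut at 1, half-way at 0, fully open at -1). A call has 1 to 8 rows; each row shifts and turns the commanded pose from where the row before left it, along the tool's axes as they then stand; what a row does not reach is not made up. A row lasts 1/12 s, in which the tool goes at most 41.7 mm and 7.16 degrees, less where a joint would pass 70% of its speed; a pose out of reach is approached as far as the arm can. A call is refused whole if a number of a shift passes 41.7 or a number of a turn 7.16, either way. A call with a gripper value outside its range is refused whole. The fingers move at their own pace and stop on an object; the grip force is fixed at half the most. Time passes only in rows, so rows that do not move let the fingers close. It gives the time, the measured TCP pose, the force and the opening at its end, in the units of the state.
- arm.read_state(): the state, without advancing time (a new reading comes with each control period).
- arm.camera(name): name is "side" or "top" or "wrist"; returns the picture (400x640x3 uint8, red, green, blue); there is no depth.
- arm.camera_info(name): a dict with "intrinsics" (3x3 intrinsics, pixels), "position" and "rotation" of the camera in the world. Camera axes: x right, y down, z forward; pixel columns grow to the right and rows downward; lengths in m; the calibration is good to about 2 mm. A picture is of the moment at which its call begins: read the wrist's pose just before it. camera_info takes no time and is no camera call; for the wrist camera it gives the pose at the moment of the call.
- arm.hand_in(): hands the job in, once; it reports no verdict.
The state is a dict: "time_s": time; "joints": joint angles; "joint_velocities": joint speeds; "joint_torque": joint torques, N m; "tcp_pos": TCP position; "tcp_rot": TCP orientation; "ft_force": force on the tool from outside, world axes, zero at the start; "ft_torque": the same for the moment, N m; "gripper_width": finger opening in m.
Only numpy, scipy, OpenCV 4.12 (cv2) and the standard library are available. Lean on these libraries where they do the work, as an engineer would, in place of code of your own. Each camera call takes 0.05 s, during which the arm holds its last target. There are 200 camera calls.

TASK

Press the push button on the lamp control box to switch off the enclosure's lamp, and then push the sliding sash up from beneath its lip until the lip is level with the black pointer on the post, not beyond it, and leave it standing there. Push only on the lip's underside or front edge: do not pinch the lip or press on its rubber strip or the clear pane, and leave everything standing about where it is.

Things in the scene. Friction and masses are not known exactly. Their poses are not given: they have to be found in the camera images.
- hood: clear ventilated enclosure standing fixed on the table, 260 deep (x) x 460 wide (y) x 620 tall mm, aluminium posts 30 mm square at its corners. Origin on the table at the middle of the front face; its -x looks towards the robot, +x into the enclosure, z up. Its floor is 12 mm thick.
- sash (a joint): height of the sliding front sash, m: 0 fully down, 0.30 fully up, positive up; straight vertical travel. It is counterweighted, stays where it is left, and takes about 2 to 7 N to push up. It starts ajar.
- lip (a point): middle of the front edge of the aluminium lip along the sash's lower edge, at half its thickness. The lip is a level plate 400 mm wide (y) x 45 mm deep x 12 mm thick: its underside is 6 mm below this point and it runs 45 mm in +x to the pane. Free space beneath it down to the table or the enclosure's floor. Axes as the hood's.
- strip (a point): top centre of the black rubber strip, 400 wide x 40 deep x 4 mm, that covers the top of the lip. Behind it stands the clear pane, 425 wide x 270 tall x 6 mm, its front face 45 mm behind the lip's front edge. Strip and pane move with the lip and are not to be pressed.
- mark (a point): height mark: middle of the front edge of a black level plate 4 mm thick, 50 mm wide (y), 38 mm deep, clipped to the front of the right-hand post (the robot's right, -y of the hood). The sash is right when lip is at this height. It is fixed for the run, at a different height each time. Axes as those of the hood.
- pod: grey lamp control box fixed on the table, 85 x 75 x 45 mm, in front of the enclosure at its left or right, with one round push button on the middle of its top. Origin under its centre, z up.
- lamp_button (a joint): travel of the push button, m: 0 up, 0.006 fully down. It is pressed downwards, springs back, takes about 5 N for full travel and counts as pressed beyond 0.004.
- lamp_button_top (a point): centre of the top of the button, a 32 mm disc; pressed along -z.
- tip_box: blue pipette-tip box 85 x 75 x 53 mm, origin under its centre; leave it where it is
- big_bottle: glass bottle, 86 mm across, 200 mm tall, origin under its centre; leave it where it is
- small_bottle: glass bottle, 64 mm across, 130 mm tall, origin under its centre; leave it where it is
- tube_rack: white rack of capped tubes, 70 x 160 x 70 mm, inside the enclosure, origin under its centre; leave it where it is
- beaker: glass beaker, 72 mm across, 90 mm tall, inside the enclosure, origin under its centre; leave it where it is
- pipette: white pipette lying along its own y axis in front of the enclosure, 225 mm long, 28 mm thick, origin under its middle; leave it where it is
- jar: small jar with a white lid, 44 mm across, 45 mm tall, in front of the enclosure, origin under its centre; leave it where it is
Not all that is in view belongs to the job. Leave any pink or purple look-alike of the pod alone.

How it is judged:
On the way, in this order (a step that is already met when the one before it is completed fails the run):
1. the lamp button is pressed while the sash still stands where it was (value of joint lamp_button above 0.004 m and distance of lip from where it was at the start of the episode below 0.015 m), for 0.05 s.
2. the lip is pushed up level with the pointer (z of lip in the frame of mark between -0.01 and 0.01 m), for 0.2 s.
At the end, for the whole second after the job is handed in: the lip stands within 10 mm of the pointer's height, at rest, and the button has sprung back (all of step 2 and velocity of joint sash between -0.005 and 0.005 m/s and value of joint lamp_button below 0.002 m); the robot touches nothing.
It fails at once if the sash is pushed more than 20 mm past the pointer (z of lip in the frame of mark above 0.02 m).
It fails at once if the pane or the strip on top of the lip is pressed (over 3 N) (contact force between any of sash_c1, sash_c2, sash_c3 and the fingers above 3 N or contact force between any of sash_c1, sash_c2, sash_c3 and the arm above 3 N).
It fails at once if a bystander is moved more than 20 mm (distance of any of tip_box, big_bottle, small_bottle, tube_rack, beaker, pipette, jar from where it was at the start of the episode above 0.02 m).
It also fails if it takes over 50 s, if anything falls off the work surface, if the arm or the gripper's body presses on something with over 40 N, if the wrist force passes 120 N, or if a joint passes its speed limit or range.

## Working session

There is one attempt and no reset: what is moved stays moved. The work goes in short steps, Python scripts to look and compute and a tool call to move; the robot and the scene stay as the last step left them, time stands still between calls to the robot, and variables do not carry over. Pictures are saved under pics/ and viewed, on a budget of 10 in all, crops included, one or two more only if the job needs it, and the job is handed in when it is done.

Besides the shell and the picture viewer there is one more tool, called after "Call:" by a JSON object that holds its "method" and its "body". send_rows: Moves the arm, as the interface text tells. Its arguments: {"type":"object","properties":{"steps":{"type":"array","items":{"type":"array","items":{"type":"number"}}}},"required":["steps"]}

```bash
mkdir -p pics; cat > h.py <<'E'
import numpy as np, cv2
from station import arm
def snap(n,f):
    im=arm.camera(n); cv2.imwrite(f'pics/{f}.png',im[:,:,::-1]); return im
def P(n):
    c=arm.camera_info(n); return np.array(c['intrinsics']),np.array(c['position']),np.array(c['rotation'])
def ray(n,u,v,c=None):
    K,p,R=c or P(n); d=R@np.linalg.solve(K,[u,v,1]); return p,d/np.linalg.norm(d)
def tri(rs):
    A=sum(np.eye(3)-np.outer(d,d) for p,d in rs); b=sum((np.eye(3)-np.outer(d,d))@p for p,d in rs)
    return np.linalg.solve(A,b)
def atz(r,z): p,d=r; return p+d*(z-p[2])/d[2]
def proj(n,X,c=None):
    K,p,R=c or P(n); q=K@(R.T@(np.array(X)-p)); return q[:2]/q[2]
E
python3 - <<'E'
from h import *
a=snap('side','side0');b=snap('top','top0')
for n in('side','top'):print(P(n))
s=arm.read_state();print(s['tcp_pos'],s['tcp_rot'],s['time_s'],arm.grip_depth)
E
```

```text
(array([[449.21944706,   0.        , 317.40611004],
       [  0.        , 449.21944706, 197.50523897],
       [  0.        ,   0.        ,   1.        ]]), array([-0.03804684,  0.51180202,  1.26430478]), array([ 0.12431591, -0.37165493,  0.87049756, -0.29774513]))
(array([[402.47216517,   0.        , 309.68272586],
       [  0.        , 402.47216517, 200.99026665],
       [  0.        ,   0.        ,   1.        ]]), array([ 0.39797233, -0.04810377,  1.20095563]), array([-0.06347784,  0.71095926, -0.69724531,  0.06600362]))
[ 0.19737356 -0.6187027   0.21350363] [-9.33726927e-04  9.88102363e-01  1.53794807e-01 -7.32045645e-05] 0.1 0.0188
```

View pics/side0.png

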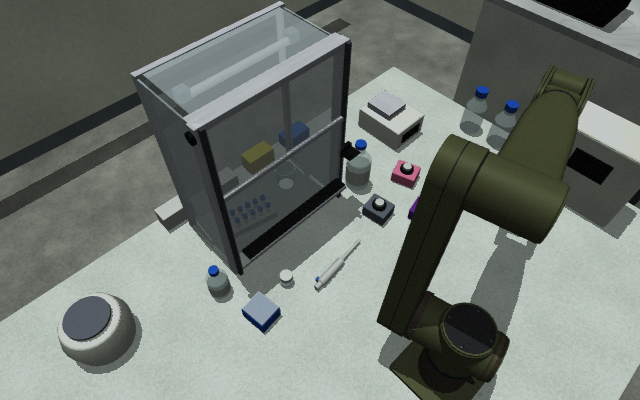

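View pics/top0.png

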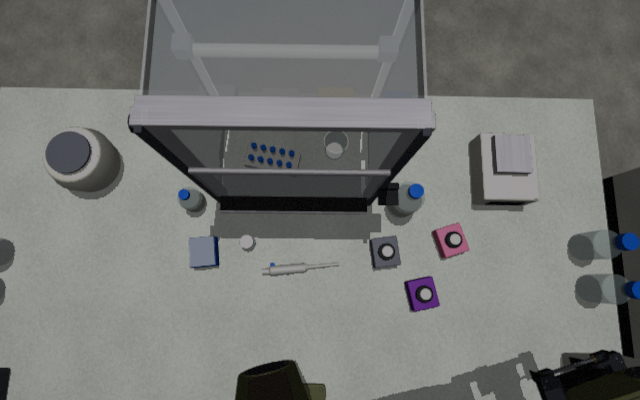

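The candidates for the pod are grey at top(385,252), pink at (451,240) and purple at (422,293). Grey fits the description, and the other two are the look-alikes. I'll confirm this in an enlarged crop.

```bash
python3 - <<'E'
import cv2,numpy as np
t=cv2.imread('pics/top0.png')[150:320,180:480]; s=cv2.imread('pics/side0.png')[100:290,220:440]
t=cv2.resize(t,None,fx=2.65,fy=2.65,interpolation=2)
cv2.imwrite('pics/ct.png',t)
cv2.imwrite('pics/cs.png',cv2.resize(s,None,fx=3,fy=3,interpolation=2))
E
sed -i 's/np.array(c\[.rotation.\])$/Rotation.from_quat(np.roll(c["rotation"],-1)).as_matrix()/; 1i from scipy.spatial.transform import Rotation' h.py
python3 - <<'E'
from h import *
for n,u,v in (('top',387,252),('side',379,203)): print(n,atz(ray(n,u,v),.05))
print(tri([ray('top',387,252),ray('side',379,203)]))
E
```

```text
top [ 0.4682974 -0.2728876  0.05     ]
side [ 0.47247398 -0.27608298  0.05      ]
[ 0.46825399 -0.27074415  0.05888909]
```

View pics/ct.png

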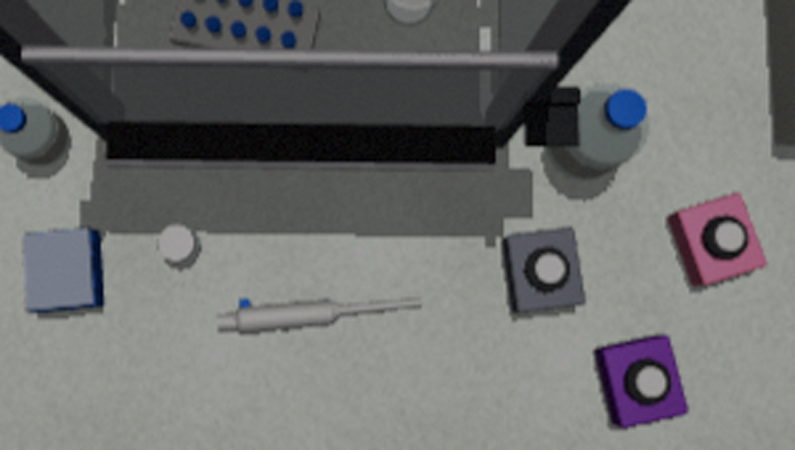

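View pics/cs.png

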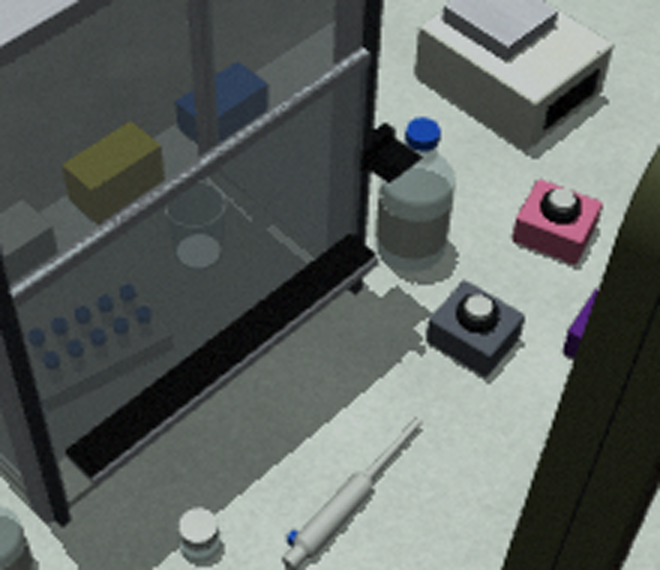

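```bash
python3 - <<'E'
from h import *
T=lambda u,v:ray('top',180+u/2.65,150+v/2.65)
S=lambda u,v:ray('side',220+u/3,100+v/3)
for n,a,b in (('btn',(548,267),(480,307)),('lipR',(495,166),(377,259)),('lipL',(107,163),(92,477)),('mL',(527,145),(390,181)),('mR',(578,146),(421,158)),('purpleTop',(651,382),(651,382))):
    x=[T(*a),S(*b)];X=tri(x);print(n,X.round(4),[round(np.linalg.norm(np.cross(X-p,d)),4) for p,d in x])
E
```

```text
btn [ 0.4692 -0.2717  0.0612] [np.float64(0.0025), np.float64(0.0025)]
lipR [ 0.5698 -0.208   0.1108] [np.float64(0.0012), np.float64(0.0012)]
lipL [0.5653 0.1925 0.1193] [np.float64(0.0008), np.float64(0.0008)]
mL [ 0.572  -0.2209  0.2265] [np.float64(0.001), np.float64(0.001)]
mR [ 0.572  -0.2683  0.2265] [np.float64(0.001), np.float64(0.001)]
purpleTop [ 0.332  -0.4371 -0.1105] [np.float64(0.0188), np.float64(0.0188)]
```

The crop confirms the pod is the grey box, with its button at about (0.469,-0.272,0.061). The lip edge is near x 0.567, z 0.115, and the mark is at z≈0.226. The spans come out right: lip 400 mm, plate 47 mm. I'll shut the fingers and move above the button.

Call:
{"method": "send_rows", "body": {"steps": [[0, 0, 0, 0, 0, 5.9, 1], [0, 0, 0, 0, 0, 5.9, 1], [0, 0, 0, 0, 0, 5.9, 1], [24, -30, 4, 0, 0, 0, 1], [24, -30, 4, 0, 0, 0, 1], [24, -30, 4, 0, 0, 0, 1], [24, -30, 4, 0, 0, 0, 1], [24, -30, 4, 0, 0, 0, 1]]}}

```text
time_s: 0.77
tcp_pos: [0.3181, -0.4675, 0.1939]
tcp_rot: [-0.0, 1.0, -0.0, -0.0]
ft_force: [0.5, -0.4, -0.0]
gripper_width: 0.0474
```

Call:
{"method": "send_rows", "body": {"steps": [[24, -30, 5, 0, 0, 0, 1], [24, -30, 5, 0, 0, 0, 1], [24, -30, 5, 0, 0, 0, 1], [24, -30, 5, 0, 0, 0, 1], [24, -30, 5, 0, 0, 0, 1], [24, -30, 5, 0, 0, 0, 1], [8, -17, 5, 0, 0, 0, 1], [0, 0, 0, 0, 0, 0, 1]]}}

```text
time_s: 1.43
tcp_pos: [0.4702, -0.2685, 0.1578]
tcp_rot: [-0.001, 1.0, 0.002, -0.001]
ft_force: [0.5, -0.1, -0.3]
gripper_width: 0.0006
```

```bash
python3 - <<'E'
from h import *
s=arm.read_state();print(s['tcp_pos'],s['tcp_rot'],s['joints'],s['ft_force'],s['time_s'])
c=P('wrist');im=snap('wrist','w1')
print(c[1],c[2].round(3));print([proj('wrist',p,c).round() for p in ([.469,-.272,.061],s['tcp_pos'],[.57,-.208,.115],[.572,-.245,.2265])])
E
```

```text
[ 0.47021157 -0.26846051  0.15781158] [-0.00140451  0.99999575  0.00232249 -0.00106663] [-6.18496015e-01 -7.15892682e-02  1.94723281e+00  1.09324689e-03
  1.26931850e+00  9.47328935e-01] [ 0.46174699 -0.05577989 -0.3041194 ] 1.4333
[ 0.5429791  -0.26769258  0.32679527] [[ 0.003 -0.965 -0.262]
 [-1.    -0.004  0.002]
 [-0.003  0.262 -0.965]]
[array([334., 201.]), array([330., 249.]), array([225.,  56.]), array([242., -11.])]
```

View pics/w1.png

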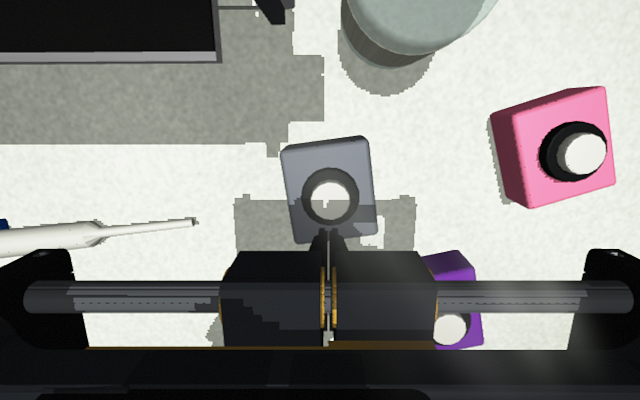

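The grey pod's button appears at (331,198), within 4 px of the prediction. I'll descend onto it.

Call:
{"method": "send_rows", "body": {"steps": [[0, 2, 22, 0, 0, 0, 1], [0, 0, 22, 0, 0, 0, 1], [0, 0, 22, 0, 0, 0, 1], [0, 0, 18, 0, 0, 0, 1], [0, 0, 6, 0, 0, 0, 1], [0, 0, 3, 0, 0, 0, 1], [0, 0, 2, 0, 0, 0, 1], [0, 0, 0, 0, 0, 0, 1]]}}

```text
time_s: 2.15
tcp_pos: [0.4698, -0.2753, 0.0658]
tcp_rot: [0.001, 1.0, -0.0, 0.0]
ft_force: [-1.6, 0.5, 2.2]
gripper_width: 0.0004
```

Call:
{"method": "send_rows", "body": {"steps": [[0, -3, 2, 0, 0, 0, 1], [0, 0, 2, 0, 0, 0, 1], [0, 0, 0, 0, 0, 0, 1]]}}

```text
time_s: 2.4
tcp_pos: [0.4709, -0.2723, 0.0622]
tcp_rot: [0.001, 1.0, 0.0, 0.002]
ft_force: [0.7, -3.4, 3.6]
gripper_width: 0.0006
```

Call:
{"method": "send_rows", "body": {"steps": [[0, 0, 2, 0, 0, 0, 1], [0, 0, 2, 0, 0, 0, 1], [0, 0, 0, 0, 0, 0, 1], [0, 0, 0, 0, 0, 0, 1]]}}

```text
time_s: 2.73
tcp_pos: [0.471, -0.2724, 0.061]
tcp_rot: [0.001, 1.0, 0.0, 0.001]
ft_force: [-5.6, 2.1, 20.7]
gripper_width: 0.0001
```

The force reached 20.7 N after 6 mm of travel, so the button is fully down. Now I'll retract and move in front of the sash.

Call:
{"method": "send_rows", "body": {"steps": [[0, 0, -20, 0, 0, 0, 1], [0, 0, -35, 0, 0, 0, 1], [0, 0, -35, 0, 0, 0, 1], [0, -20, -30, 0, 0, 0, 1], [-5, -32, -20, 0, 0, 0, 1], [-5, -36, 0, 0, 0, 0, 1], [-5, -36, 0, 0, 0, 0, 1], [-5, -36, 0, 0, 0, 0, 1]]}}

```text
time_s: 3.4
tcp_pos: [0.449, -0.1095, 0.1966]
tcp_rot: [-0.0, 1.0, -0.0, 0.0]
ft_force: [1.0, 0.6, 0.5]
gripper_width: 0.0002
```

Call:
{"method": "send_rows", "body": {"steps": [[0, -36, 0, 0, 0, 0, 1], [0, -36, 0, 0, 0, 0, 1], [0, 0, 0, 0, 7, 0, 1], [0, 0, 0, 0, 7, 0, 1], [0, 0, 0, 0, 7, 0, 1], [0, 0, 0, 0, 7, 0, 1], [0, 0, 0, 0, 7, 0, 1], [0, 0, 0, 0, 0, 0, 1]]}}

```text
time_s: 4.07
tcp_pos: [0.445, -0.0379, 0.1898]
tcp_rot: [-0.001, 0.954, -0.001, 0.299]
ft_force: [-0.8, -0.1, -2.9]
gripper_width: 0.0008
```

```bash
cat > st.py <<'E'
from h import *
s=arm.read_state();R=Rotation.from_quat(np.roll(s['tcp_rot'],-1)).as_matrix()
print(s['time_s'],s['tcp_pos'].round(4) if hasattr(s['tcp_pos'],'round') else s['tcp_pos'],'\n',R.round(3),'\n',np.round(s['joints'],3),np.round(s['ft_force'],1))
E
python3 st.py
```

```text
4.0667 [ 0.445  -0.0379  0.1898] 
 [[ 0.822 -0.001  0.57 ]
 [-0.002 -1.     0.002]
 [ 0.57  -0.002 -0.822]] 
 [-0.329 -0.817  2.487  0.238  0.905  1.15 ] [-0.8 -0.1 -2.9]
```

Call:
{"method": "send_rows", "body": {"steps": [[0, 0, 15, 0, 3, 0, 1], [0, 0, 15, 0, 4, 0, 1], [0, 0, 15, 0, 4, 0, 1], [0, 0, 15, 0, 4, 0, 1], [0, 0, 10, 0, 4, 0, 1], [0, 0, 0, 0, 4, 0, 1], [0, 0, 0, 0, 0, 0, 1]]}}

```text
time_s: 4.65
tcp_pos: [0.4945, -0.0379, 0.1401]
tcp_rot: [-0.003, 0.877, -0.0, 0.481]
ft_force: [-0.6, 0.2, -1.4]
gripper_width: 0.0006
```

```bash
python3 st.py
```

```text
4.65 [ 0.4945 -0.0379  0.1401] 
 [[ 0.538  0.002  0.843]
 [-0.003 -1.     0.004]
 [ 0.843 -0.005 -0.538]] 
 [-0.371 -0.773  2.693  0.916  0.401  0.491] [-0.6  0.2 -1.4]
```

Call:
{"method": "send_rows", "body": {"steps": [[8, 0, 13, 0, 0, 0, 1], [8, 0, 13, 0, 0, 0, 1], [8, 0, 12, 0, 0, 0, 1], [-10, 0, 6, 0, 0, 0, 1], [-10, 0, 6, 0, 0, 0, 1], [-10, 0, 6, 0, 0, 0, 1], [0, 0, 0, 0, 0, 0, 1]]}}

```text
time_s: 5.23
tcp_pos: [0.5354, -0.046, 0.1112]
tcp_rot: [-0.008, 0.877, 0.004, 0.481]
ft_force: [-0.6, 1.0, -0.2]
gripper_width: 0.0009
```

```bash
python3 st.py
```

```text
5.2333 [ 0.5354 -0.046   0.1112] 
 [[ 0.538  0.014  0.843]
 [-0.001 -1.     0.018]
 [ 0.843 -0.011 -0.538]] 
 [-0.359 -0.493  2.607  1.397  0.323 -0.016] [-0.6  1.  -0.2]
```

Call:
{"method": "send_rows", "body": {"steps": [[0, 0, 0, 5, 0, -3.2, 1], [0, 0, 0, 5, 0, -3.2, 1], [0, 0, 0, 0, 4, 0, 1], [0, 0, 0, 0, 4, 0, 1], [0, 0, 0, 0, 4, 0, 1], [0, 0, 0, 0, 0, 0, 1]]}}

```text
time_s: 5.73
tcp_pos: [0.5343, -0.0459, 0.1105]
tcp_rot: [-0.068, 0.817, 0.087, 0.567]
ft_force: [-0.4, -0.3, -0.4]
gripper_width: 0.0006
```

```bash
python3 st.py
```

```text
5.7333 [ 0.5343 -0.0459  0.1105] 
 [[ 0.343  0.219  0.913]
 [ 0.066 -0.976  0.21 ]
 [ 0.937 -0.012 -0.349]] 
 [-0.569 -0.332  2.628  1.827  0.763 -0.676] [-0.4 -0.3 -0.4]
```

Call:
{"method": "send_rows", "body": {"steps": [[-10, 0, 3.7, 0, 0, 0, 1], [-10, 0, 3.7, 0, 0, 0, 1], [-10, 0, 3.7, 0, 3, 0, 1], [-10, 0, 3.4, 0, 3, 0, 1], [0, 0, 0, 0, 0, 0, 1]]}}

```text
time_s: 6.15
tcp_pos: [0.5341, -0.0442, 0.0651]
tcp_rot: [-0.075, 0.787, 0.083, 0.606]
ft_force: [-0.4, 0.8, -1.8]
gripper_width: 0.0008
```

```bash
python3 st.py; python3 - <<'E'
from h import *
a=snap('side','s2')
print(proj('side',arm.read_state()['tcp_pos']))
cv2.imwrite('pics/s2c.png',cv2.resize(a[100:300,200:440,::-1],None,fx=3,fy=3,interpolation=2))
E
```

```text
6.15 [ 0.5341 -0.0442  0.0651] 
 [[ 0.251  0.222  0.942]
 [ 0.041 -0.975  0.219]
 [ 0.967 -0.017 -0.254]] 
 [-0.588 -0.058  2.617  2.102  0.957 -1.042] [-0.4  0.8 -1.8]
[316.92729681 228.38123198]
```

View pics/s2c.png

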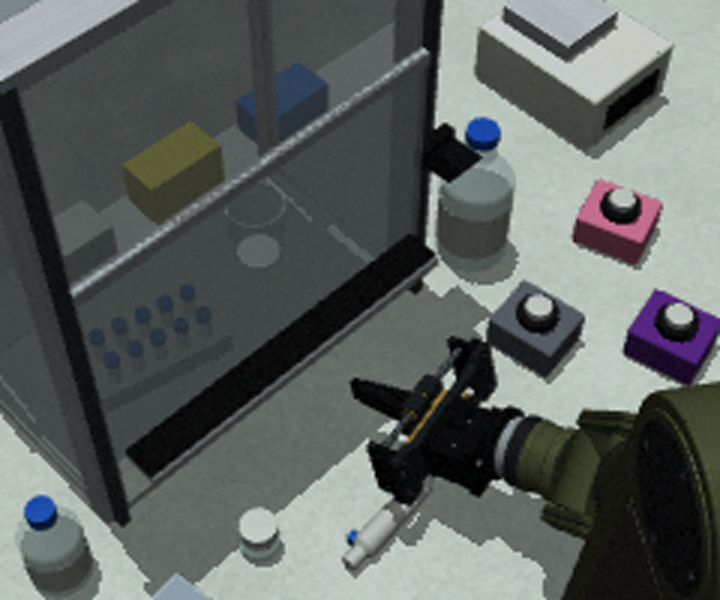

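The view shows the shut fingers level in front of and below the lip, with the fingertip at crop (352,385). The lip and bystanders haven't moved. Next I'll slide in under the lip and start raising.

Call:
{"method": "send_rows", "body": {"steps": [[4.5, 4, 17, 0, 0, 0, 1], [4.5, 4, 17, 0, 0, 0, 1], [4.5, 4, 17, 0, 0, 0, 1], [0, 0, 0, 0, 0, 0, 1], [8, 0, -2, 0, 0, 0, 1], [5, 0, -1.3, 0, 0, 0, 1], [0, 0, 0, 0, 0, 0, 1]]}}

```text
time_s: 6.78
tcp_pos: [0.5904, -0.0466, 0.0875]
tcp_rot: [-0.07, 0.783, 0.086, 0.612]
ft_force: [0.9, -0.7, 2.0]
gripper_width: 0.0007
```

```bash
python3 st.py
```

```text
6.7833 [ 0.5904 -0.0466  0.0875] 
 [[ 0.237  0.22   0.946]
 [ 0.049 -0.976  0.214]
 [ 0.97  -0.004 -0.242]] 
 [-0.496 -0.008  2.511  2.176  0.89  -1.037] [ 0.9 -0.7  2. ]
```

Call:
{"method": "send_rows", "body": {"steps": [[4, 0, -1, 0, 0, 0, 1], [4, 0, -1, 0, 0, 0, 1], [0, 0, 0, 0, 0, 0, 1]]}}

```text
time_s: 7.03
tcp_pos: [0.589, -0.0465, 0.0928]
tcp_rot: [-0.07, 0.785, 0.085, 0.61]
ft_force: [-1.6, -1.0, -0.5]
gripper_width: 0.0004
```

Call:
{"method": "send_rows", "body": {"steps": [[4, 0, -1, 0, 0, 0, 1], [4, 0, -1, 0, 0, 0, 1], [0, 0, 0, 0, 0, 0, 1]]}}

```text
time_s: 7.28
tcp_pos: [0.5892, -0.0465, 0.1009]
tcp_rot: [-0.07, 0.784, 0.085, 0.61]
ft_force: [-1.7, -0.1, -2.1]
gripper_width: 0.0005
```

Call:
{"method": "send_rows", "body": {"steps": [[4, 0, -1, 0, 0, 0, 1], [4, 0, -1, 0, 0, 0, 1], [0, 0, 0, 0, 0, 0, 1]]}}

```text
time_s: 7.53
tcp_pos: [0.5896, -0.0466, 0.1097]
tcp_rot: [-0.07, 0.784, 0.085, 0.611]
ft_force: [-2.1, -0.0, -2.4]
gripper_width: 0.0008
```

Call:
{"method": "send_rows", "body": {"steps": [[6, 0, -1.5, 0, 0, 0, 1], [8, 0, -2, 0, 0, 0, 1], [8, 0, -2, 0, 0, 0, 1], [8, 0, -2, 0, 0, 0, 1], [8, 0, -2, 0, 0, 0, 1], [8, 0, -2, 0, 0, 0, 1], [5, 0, -1.2, 0, 0, 0, 1], [0, 0, 0, 0, 0, 0, 1]]}}

```text
time_s: 8.2
tcp_pos: [0.5901, -0.047, 0.1633]
tcp_rot: [-0.07, 0.784, 0.085, 0.611]
ft_force: [-1.9, 0.5, -1.1]
gripper_width: 0.0004
```

```bash
python3 st.py; python3 - <<'E'
from h import *
a=snap('side','s3'); b=snap('top','t3')
A=cv2.resize(a[80:280,220:380,::-1],None,fx=3,fy=3,interpolation=2)
B=cv2.resize(b[130:250,210:430,::-1],None,fx=3,fy=3,interpolation=2)
cv2.imwrite('pics/s3c.png',A);cv2.imwrite('pics/t3c.png',B)
E
```

```text
8.2 [ 0.5901 -0.047   0.1633] 
 [[ 0.238  0.218  0.946]
 [ 0.048 -0.976  0.213]
 [ 0.97  -0.005 -0.242]] 
 [-0.497 -0.256  2.525  1.989  0.774 -0.76 ] [-1.9  0.5 -1.1]
```

View pics/s3c.png

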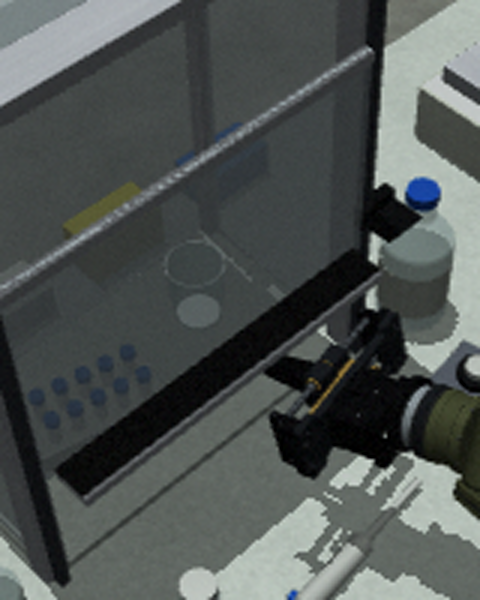

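```bash
python3 - <<'E'
from h import *
def px(u,v,x): p,d=ray('side',u,v); return (p+d*(x-p[0])/d[0]).round(4)
for n,u,v,x in (('R0',345.7,186.4,.5675),('L0',250.7,259,.5675),('R',347,170.7,.5675),('L',249,246.7,.5675),('mL',350,160.3,.572),('mR',360.3,152.7,.572),('mL',350,160.3,.5675),('mR',360.3,152.7,.5675)):
    print(n,px(u,v,x))
E
```

```text
R0 [ 0.5675 -0.2074  0.1128]
L0 [0.5675 0.192  0.1164]
R [ 0.5675 -0.2071  0.1918]
L [0.5675 0.1888 0.1812]
mL [ 0.572  -0.2225  0.2252]
mR [ 0.572  -0.2698  0.225 ]
mL [ 0.5675 -0.2171  0.2329]
mR [ 0.5675 -0.264   0.2327]
```

View pics/t3c.png

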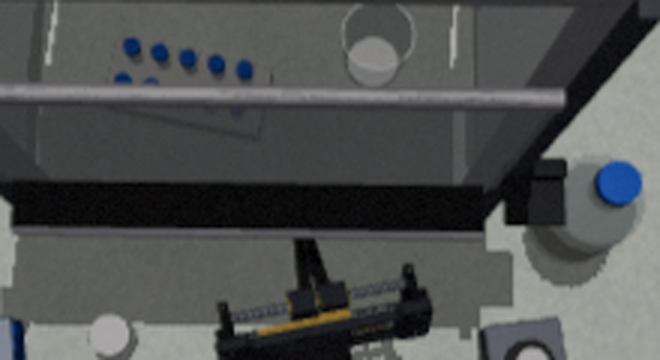

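Call:
{"method": "send_rows", "body": {"steps": [[6, 0, -1.5, 0, 0, 0, 1], [6, 0, -1.5, 0, 0, 0, 1], [6, 0, -1.5, 0, 0, 0, 1], [6, 0, -1.5, 0, 0, 0, 1], [2, 0, -0.5, 0, 0, 0, 1], [0, 0, 0, 0, 0, 0, 1]]}}

```text
time_s: 8.8
tcp_pos: [0.5901, -0.0472, 0.1894]
tcp_rot: [-0.07, 0.784, 0.085, 0.611]
ft_force: [-1.6, -0.1, -2.2]
gripper_width: 0.0006
```

```bash
python3 st.py; python3 - <<'E'
from h import *
a=snap('side','s4'); b=snap('top','t4')
c=P('wrist');snap('wrist','w4');print(c[1],[proj('wrist',p,c).round() for p in ([.572,-.22,.2255],[.572,-.27,.2255],[.5675,-.208,.21])])
cv2.imwrite('pics/c4.png',np.vstack([cv2.resize(a[130:190,300:380,::-1],None,fx=5,fy=5,interpolation=2),cv2.resize(b[180:220,350:430,::-1],None,fx=5,fy=5,interpolation=2)]))
E
```

```text
8.8 [ 0.5901 -0.0472  0.1894] 
 [[ 0.239  0.218  0.946]
 [ 0.048 -0.976  0.213]
 [ 0.97  -0.006 -0.243]] 
 [-0.498 -0.33   2.521  1.91   0.744 -0.652] [-1.6 -0.1 -2.2]
[ 0.4462474  -0.07911649  0.3004101 ] [array([819., 257.]), array([1021.,  279.]), array([759., 295.])]
```

View pics/c4.png

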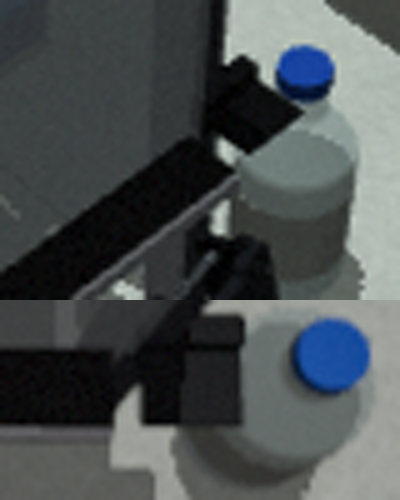

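```bash
python3 - <<'E'
from h import *
def px(u,v,x): p,d=ray('side',u,v); return (p+d*(x-p[0])/d[0]).round(4)
for u,v,z in ((378.6,205,.2255),(398.6,205,.2255),(360,205.3,.212),(360,205.3,.205)): print('top',atz(ray('top',u,v),z).round(4))
for a,b in (((378.6,205),(351.6,159)),((398.6,205),(360.6,152.6)),((373,205.4),(348.4,165.6))): print(tri([ray('top',*a),ray('side',*b)]).round(4))
# grey profile across lip front edge & mark edge in both pictures
for f,us,v0,v1 in (('t4',(300,350,362,382,390,396),198,214),('t0' and 'top0',(250,300,350,362,382,390,396),198,220),('s4',(320,330,340,346,352,355,358),145,190)):
    g=cv2.imread(f'pics/{f}.png',0)
    for u in us: print(f,u,v0,g[v0:v1,u].tolist())
E
```

```text
top [ 0.5723 -0.2198  0.2255]
top [ 0.5732 -0.2691  0.2255]
top [ 0.573  -0.1757  0.212 ]
top [ 0.5742 -0.1766  0.205 ]
[ 0.5676 -0.2195  0.2376]
[ 0.5723 -0.2698  0.2255]
[ 0.5707 -0.2102  0.2118]
t4 300 198 [13, 6, 13, 8, 11, 12, 37, 77, 86, 77, 89, 94, 93, 95, 93, 92]
t4 350 198 [14, 6, 10, 6, 11, 11, 15, 70, 97, 79, 79, 92, 93, 93, 91, 92]
t4 362 198 [11, 9, 16, 7, 11, 14, 12, 51, 85, 81, 78, 92, 94, 92, 93, 93]
t4 382 198 [8, 8, 5, 13, 10, 10, 13, 115, 159, 160, 159, 159, 157, 154, 155, 156]
t4 390 198 [33, 32, 32, 30, 35, 29, 27, 42, 56, 53, 54, 52, 54, 60, 69, 74]
t4 396 198 [31, 30, 31, 31, 29, 30, 28, 55, 75, 74, 72, 65, 53, 55, 54, 54]
top0 250 198 [7, 9, 10, 10, 2, 8, 12, 10, 15, 7, 7, 5, 51, 81, 80, 77, 88, 88, 86, 87, 86, 84]
top0 300 198 [4, 12, 11, 7, 9, 8, 8, 7, 12, 11, 12, 5, 9, 66, 85, 78, 82, 86, 85, 86, 87, 85]
top0 350 198 [10, 7, 7, 11, 12, 8, 12, 13, 8, 12, 7, 6, 8, 34, 75, 75, 73, 85, 83, 83, 85, 86]
top0 362 198 [12, 15, 14, 8, 11, 6, 0, 6, 9, 2, 8, 13, 10, 35, 74, 81, 78, 86, 89, 87, 87, 87]
top0 382 198 [15, 10, 14, 7, 11, 5, 9, 107, 148, 151, 152, 150, 147
[... 882 characters left out ...]
, 23, 93, 71, 51, 52, 53, 56, 55, 58, 55, 53, 56, 56, 55, 5, 5, 0, 4, 6, 10, 6, 21, 26, 25, 25, 14]
s4 352 145 [178, 104, 18, 10, 11, 12, 14, 14, 13, 14, 15, 4, 8, 11, 91, 122, 118, 120, 121, 122, 108, 97, 81, 80, 78, 80, 78, 62, 57, 58, 57, 58, 57, 32, 12, 11, 6, 12, 11, 8, 9, 10, 12, 11, 6]
s4 355 145 [54, 52, 90, 61, 17, 12, 13, 13, 12, 14, 10, 35, 119, 121, 122, 123, 121, 117, 118, 118, 121, 116, 96, 81, 78, 80, 81, 82, 64, 59, 60, 59, 55, 59, 59, 59, 60, 59, 56, 59, 59, 53, 46, 46, 31]
s4 358 145 [64, 60, 22, 17, 20, 66, 16, 17, 12, 69, 151, 119, 119, 118, 119, 119, 119, 120, 118, 118, 122, 117, 105, 90, 80, 80, 80, 81, 72, 57, 59, 56, 58, 59, 58, 58, 60, 60, 59, 55, 60, 70, 78, 79, 79]
```

```bash
cat > edge.py <<'E'
from h import *
from scipy.optimize import fsolve
C={n:P(n) for n in('side','top')}
def edge(y,topv,side):   # topv: v at that u ; side: (u0,v0,slope)
    def f(q):
        X=[q[0],y,q[1]]; t=proj('top',X,C['top']); s=proj('side',X,C['side'])
        return [t[1]-topv, s[1]-side[1]-side[2]*(s[0]-side[0])]
    return fsolve(f,[.57,.2])
E
python3 - <<'E'
from edge import *
m=edge(-.245,204.8,(352,158.75,-.79)); print('mark bottom',m)
l=edge(-.176,204.95,(340,169.0,-.755)); print('strip edge',l, 'lip z',l[1]-.006,'mark z',m[1]+.002)
l0=edge(-.176,211.15,(345.7,186.4,-.755)); print(l0)
print('vertical residual if 1px',edge(-.176,204.95,(340,170.0,-.755))-l,edge(-.176,205.95,(340,169.0,-.755))-l)
g=cv2.imread('pics/side0.png',0)
for u in(320,330,340): print(u,175,g[175:215,u].tolist())
E
```

```text
mark bottom [0.57362448 0.22338849]
strip edge [0.57297004 0.21713422] lip z 0.2111342185885434 mark z 0.2253884851236171
[0.57666043 0.09622286]
vertical residual if 1px [ 0.00124603 -0.00710858] [-0.00359415  0.00621665]
320 175 [68, 67, 69, 68, 68, 68, 71, 68, 91, 90, 91, 74, 66, 72, 67, 9, 8, 10, 8, 9, 13, 7, 7, 14, 11, 13, 10, 10, 8, 53, 95, 71, 55, 77, 99, 102, 102, 103, 105, 103]
330 175 [56, 56, 54, 57, 55, 57, 56, 26, 5, 9, 11, 10, 10, 12, 12, 11, 12, 6, 9, 6, 10, 34, 94, 73, 54, 78, 100, 98, 102, 103, 101, 101, 97, 103, 101, 101, 103, 102, 104, 103]
340 175 [15, 18, 17, 15, 14, 11, 11, 12, 9, 13, 11, 15, 8, 18, 97, 74, 54, 61, 52, 33, 34, 59, 104, 103, 103, 98, 104, 104, 101, 104, 103, 103, 107, 105, 101, 105, 105, 103, 100, 102]
```

Fitting both edges in the two views puts the lip at z 0.211 and the mark at z 0.225. I'll raise the lip 14 mm.

Call:
{"method": "send_rows", "body": {"steps": [[4, 0, -1, 0, 0, 0, 1], [4, 0, -1, 0, 0, 0, 1], [4, 0, -1, 0, 0, 0, 1], [1.5, 0, -0.4, 0, 0, 0, 1], [0, 0, 0, 0, 0, 0, 1], [0, 0, 0, 0, 0, 0, 1]]}}

```text
time_s: 9.45
tcp_pos: [0.5901, -0.0473, 0.2029]
tcp_rot: [-0.07, 0.784, 0.085, 0.611]
ft_force: [-1.6, 0.7, -1.1]
gripper_width: 0.0005
```

```bash
python3 st.py; python3 - <<'E'
from h import *
a=snap('side','s5'); b=snap('top','t5')
for f,us,v0,v1 in (('t5',(350,362,382),198,212),('s5',(310,320,330,340,352,355,358),148,195)):
    g=cv2.imread(f'pics/{f}.png',0)
    for u in us: print(f,u,v0,g[v0:v1,u].tolist())
E
```

```text
9.45 [ 0.5901 -0.0473  0.2029] 
 [[ 0.239  0.218  0.946]
 [ 0.047 -0.976  0.213]
 [ 0.97  -0.006 -0.244]] 
 [-0.498 -0.365  2.516  1.869  0.732 -0.595] [-1.6  0.7 -1.1]
t5 350 198 [9, 14, 15, 9, 6, 12, 69, 97, 77, 72, 91, 91, 94, 94]
t5 362 198 [13, 12, 11, 14, 5, 12, 52, 89, 81, 79, 91, 93, 94, 93]
t5 382 198 [11, 9, 12, 10, 12, 10, 7, 116, 157, 162, 163, 159, 156, 155]
s5 310 148 [69, 68, 66, 63, 66, 65, 64, 64, 66, 64, 66, 64, 63, 65, 64, 65, 65, 69, 66, 63, 66, 65, 68, 65, 67, 62, 17, 13, 4, 13, 13, 12, 10, 9, 7, 11, 10, 10, 10, 9, 10, 50, 91, 61, 48, 23, 2]
s5 320 148 [65, 64, 66, 66, 61, 64, 66, 65, 64, 64, 66, 67, 67, 66, 64, 64, 68, 67, 48, 4, 6, 5, 5, 12, 4, 9, 4, 10, 7, 10, 8, 8, 8, 31, 89, 68, 52, 60, 100, 100, 99, 95, 100, 50, 8, 8, 9]
s5 330 148 [57, 55, 60, 56, 54, 56, 55, 57, 55, 54, 52, 30, 7, 10, 8, 9, 9, 9, 8, 8, 10, 13, 12, 12, 7, 15, 52, 92, 61, 52, 54, 51, 51, 51, 52, 52, 56, 52, 37, 24, 22, 25, 24, 26, 51, 25, 18]
s5 340 148 [40, 39, 28, 28, 26, 19, 6, 6, 9, 10, 10, 12, 10, 11, 8, 8, 7, 9, 33, 94, 70, 53, 51, 15, 18, 11, 21, 4, 3, 2, 14, 42, 55, 42, 30, 16, 12, 18, 14, 27, 25, 17, 24, 25, 25, 22, 14]
s5 352 148 [13, 11, 14, 11, 14, 11, 10, 8, 8, 7, 11, 90, 121, 121, 119, 119, 122, 110, 96, 78, 77, 79, 78, 80, 64, 55, 57, 32, 21, 13, 5, 13, 17, 12, 6, 8, 9, 4, 3, 8, 6, 10, 11, 10, 12, 8, 4]
s5 355 148 [59, 13, 13, 6, 8, 13, 15, 8, 34, 121, 122, 120, 123, 121, 120, 118, 123, 119, 115, 97, 86, 81, 79, 79, 80, 66, 59, 57, 58, 59, 59, 59, 57, 58, 31, 31, 24, 15, 21, 25, 22, 10, 13, 13, 21, 39, 176]
s5 358 148 [19, 21, 68, 13, 11, 12, 69, 150, 120, 121, 119, 120, 119, 121, 119, 118, 116, 119, 119, 106, 89, 80, 82, 81, 81, 75, 60, 56, 57, 58, 57, 56, 58, 60, 60, 58, 56, 56, 69, 81, 78, 78, 87, 96, 96, 95, 169]
```

```bash
python3 - <<'E'
from edge import *
l=edge(-.176,203.95,(340,166.4,-.755)); m=edge(-.245,204.8,(352,158.75,-.79))
print('lip',l-[.005,.006],'mark z',m[1]+.002)
l0=edge(-.176,211.15,(330,196.2,-.755)); print('start lip',l0-[.005,.006])
# with lip x fixed to the mean
for nm,u,v in(('s0',330,196.2),('s4',340,169),('s5',340,166.4)):
    p,d=ray('side',u,v); print(nm,(p+d*(.5735-p[0])/d[0])[2]-.006)
E
```

```text
lip [0.56834238 0.22322515] mark z 0.2253884851236171
start lip [0.56905873 0.10653947]
s0 0.10817282855853794
s4 0.21027382847872556
s5 0.2230120518710057
```

The lip is at 0.223 and the mark at 0.2254. I'll nudge up 1.5 mm, settle, then go down and back out.

Call:
{"method": "send_rows", "body": {"steps": [[1.5, 0, -0.4, 0, 0, 0, 1], [0, 0, 0, 0, 0, 0, 1], [0, 0, 0, 0, 0, 0, 1], [0, 0, 0, 0, 0, 0, 1], [-6, 0, 1.5, 0, 0, 0, 1], [-10, 0, 2.5, 0, 0, 0, 1], [-10, 0, 2.5, 0, 0, 0, 1], [0, 0, 0, 0, 0, 0, 1]]}}

```text
time_s: 10.22
tcp_pos: [0.5896, -0.047, 0.1757]
tcp_rot: [-0.07, 0.785, 0.084, 0.61]
ft_force: [0.3, 0.2, -0.5]
gripper_width: 0.0006
```

Call:
{"method": "send_rows", "body": {"steps": [[-5, -4, -19, 0, 0, 0, 1], [-5, -4, -19, 0, 0, 0, 1], [-5, -4, -19, 0, 0, 0, 1], [-5, -4, -19, 0, 0, 0, 1], [0, 0, 0, 0, 0, 0, 1], [0, 0, 0, 0, 0, 0, 1]]}}

```text
time_s: 10.72
tcp_pos: [0.5098, -0.0494, 0.1781]
tcp_rot: [-0.069, 0.784, 0.085, 0.612]
ft_force: [-0.2, 0.2, 0.4]
gripper_width: 0.0005
```

```bash
python3 st.py; python3 - <<'E'
from h import *
a=snap('side','s6'); b=snap('top','t6')
for f,us,v0,v1 in (('t6',(350,362,382),198,212),('s6',(310,320,330,340),160,195)):
    g=cv2.imread(f'pics/{f}.png',0)
    for u in us: print(f,u,v0,g[v0:v1,u].tolist())
E
```

```text
10.7167 [ 0.5098 -0.0494  0.1781] 
 [[ 0.237  0.216  0.947]
 [ 0.049 -0.976  0.211]
 [ 0.97  -0.004 -0.242]] 
 [-0.653 -0.594  2.7    1.718  0.85  -0.498] [-0.2  0.2  0.4]
t6 350 198 [7, 10, 8, 6, 11, 9, 70, 94, 78, 75, 89, 89, 92, 92]
t6 362 198 [9, 14, 17, 11, 9, 9, 54, 86, 79, 78, 90, 90, 93, 92]
t6 382 198 [8, 5, 10, 13, 7, 12, 7, 113, 154, 158, 159, 158, 154, 151]
s6 310 160 [62, 63, 64, 61, 64, 62, 59, 61, 63, 60, 63, 61, 62, 63, 5, 8, 8, 15, 8, 10, 12, 6, 12, 12, 10, 8, 10, 8, 15, 65, 90, 47, 51, 75, 98]
s6 320 160 [63, 63, 62, 62, 64, 63, 31, 10, 10, 9, 7, 8, 9, 4, 9, 8, 8, 9, 1, 5, 5, 48, 87, 66, 50, 60, 104, 98, 96, 95, 94, 94, 94, 94, 95]
s6 330 160 [6, 8, 3, 6, 9, 6, 11, 10, 5, 13, 6, 10, 10, 13, 64, 88, 51, 52, 46, 51, 50, 49, 49, 50, 50, 48, 48, 52, 52, 50, 53, 49, 70, 167, 106]
s6 340 160 [2, 10, 10, 8, 7, 8, 48, 88, 69, 52, 37, 16, 18, 11, 15, 10, 13, 14, 13, 13, 16, 12, 16, 20, 19, 23, 28, 28, 27, 38, 36, 39, 39, 46, 27]
```

View pics/s6.png

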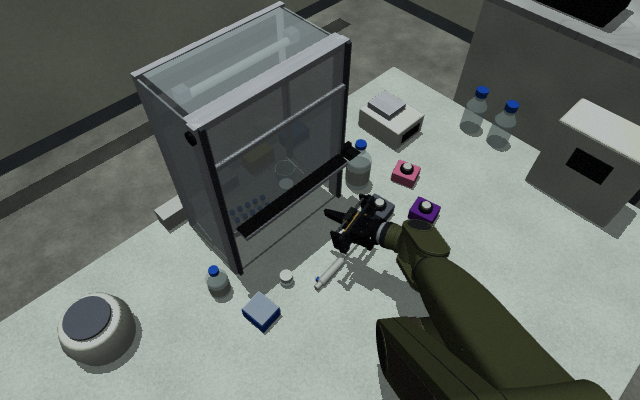

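The lip held, with its strip edge at (340,166.2), which puts it at about z 0.2245. The gripper is free, the pod's button is up and the bystanders haven't moved. I'll hand in.

```bash
python3 -c "
from station import arm
print(arm.hand_in())"
```

```text
the job is handed in; nothing more can be done
None
```

I pressed the lamp button and raised the sash until its lip was level with the pointer. I then backed the gripper out and handed the job in at about 11 s; it reported no verdict.

- **Button:** I pressed the grey pod's button with the fingers shut before touching the sash. The force rose to about 21 N after some 6 mm of travel, so it was fully down. I did not check separately that the lamp went out. In the last picture the button looks sprung back.
- **Sash:** I pushed up only on the lip's underside with the shut fingers held nearly level. The last full two-view fit, before a final 1.5 mm nudge, put the lip at z 0.223 and the pointer at z 0.2254. The last pictures, taken after backing out, suggest about 0.2245, so the lip is roughly 1 mm low, with perhaps ±4 mm of measuring error.
- **Clear of everything:** The wrist force read under 0.5 N per axis after backing out. The bystanders look unmoved in the last side picture.
- **Disagreement:** My first measurement took the rubber strip's front edge for the lip's front edge. It put the starting lip height at about 0.115, against 0.107 after I corrected it. The button's top also sat about 6 mm higher than I first measured.

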